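# Get the pickle jar from behind the tall ones

## Task

The pickle jar is wanted, but it is boxed in at the back of the wooden rack. Stand the oil bottle, the steel canister and the square jar on the chopping board first, then take out the pickle jar and stand it in the middle of the small steel plate, and then put the three tall ones back in the rack, each where it stood before. Keep everything upright, set it down gently, and leave the spice bottle, the small tin and the mortar where they are.

Things in the scene. Friction and masses are not known exactly. Their poses are not given: they have to be found in the camera images.
- rack: wooden rack, fixed, 156 (x) x 290 mm (y), left or right, yaw within 0.2 rad. Origin: centre of underside; +x to backboard. Floor top z 12 mm; backboard inner face x 68, top z 62; cheeks inner y +-135, top z 40; front lip x -74, top z 26. Tall things in front row x -34, y -92/0/92 in any order; pickle jar behind the middle, x 34; spice bottle, small tin in back corners x 39, y +-108
- board: wooden chopping board, fixed, lying flat beside the work on the other side from the rack, turned up to 0.2 rad: 230 mm (x) by 340 mm (y), 18 mm thick. Origin: centre of its underside on the counter; the top is at z = 18 mm. Empty at the start
- plate: small round steel plate, fixed on the counter between rack and board: flat floor about 98 mm across, its top 3 mm above the counter; rim 132 mm across, 12 mm high. Origin: centre of its underside. Empty at the start
- oil_bottle: tall round green glass bottle with a narrow neck and black cap: body 62 mm across and straight up to 118 mm, shoulder up to 143 mm, neck 27 mm, total height 170 mm; about 0.4 kg. Origin: centre of its underside; z up. Grasp the straight body at about 105 mm height
- canister: tall round plain steel canister with a steel lid and tiny knob: 65 to 66 mm across, lid top at 144 mm, knob to 151 mm; about 0.35 kg. Origin: centre of its underside; z up
- square_jar: tall square white plastic storage jar, 58 x 58 mm, with a grey lid 60 x 60 mm from 130 mm to its top at 154 mm; about 0.3 kg. Origin: centre of its underside; z up; x and y square to its sides
- pickle_jar: the wanted thing: short wide round amber glass jar with a flat steel lid, 58 mm across (lid 60 mm, from 46 mm to its top at 65 mm); about 0.2 kg. Stands at the middle of the rack's back, hemmed in by the three tall things. Origin: centre of its underside; z up
- spice_bottle: bystander: slim spice bottle with paper label and black cap, 38 mm across, 72 mm high, loose in one back corner of the rack. Origin: centre of its underside. To be left alone
- small_tin: bystander: small plain steel tin, 48 mm across, 48 mm high, loose in the other back corner of the rack. Origin: centre of its underside. To be left alone
- mortar: bystander: grey stone mortar with its pestle leaning out (one piece), 92 mm across, 62 mm high, the pestle's end 98 mm high and up to 55 mm from the axis, loose on the counter between rack and board near the plate. Origin: centre of its underside. To be left alone
Things that resemble listed ones, but are neither listed nor needed, are in the scene too. Of the things like the plate, leave any that is black; of the rest the smaller one is meant.

How it is judged:
On the way, in this order (a step that is already met when the one before it is completed fails the run):
1. the three tall things stand released on the chopping board while the pickle jar is still in its place (x of oil_bottle in the frame of board between -0.105 and 0.105 m and y of oil_bottle in the frame of board between -0.16 and 0.16 m and z of oil_bottle in the frame of board between 0.014 and 0.024 m and angle between each of oil_bottle, canister, square_jar's own z axis and vertical below 0.1 rad and linear speed of each of oil_bottle, canister, square_jar below 0.03 m/s and contact force between each of oil_bottle, canister, square_jar and the fingers below 0.3 N and x of canister in the frame of board between -0.105 and 0.105 m and y of canister in the frame of board between -0.16 and 0.16 m and z of canister in the frame of board between 0.014 and 0.024 m and x of square_jar in the frame of board between -0.105 and 0.105 m and y of square_jar in the frame of board between -0.16 and 0.16 m and z of square_jar in the frame of board between 0.014 and 0.024 m and distance of pickle_jar from where it was at the start of the episode below 0.03 m), for 0.2 s.
2. the pickle jar stands released in the middle of the plate while the three tall things still stand on the board (horizontal distance between pickle_jar and plate below 0.015 m and z of pickle_jar in the frame of plate between 0 and 0.009 m and angle between each of pickle_jar, oil_bottle, canister, square_jar's own z axis and vertical below 0.1 rad and linear speed of each of pickle_jar, oil_bottle, canister, square_jar below 0.03 m/s and contact force between each of pickle_jar, oil_bottle, canister, square_jar and the fingers below 0.3 N and x of oil_bottle in the frame of board between -0.105 and 0.105 m and y of oil_bottle in the frame of board between -0.16 and 0.16 m and z of oil_bottle in the frame of board between 0.014 and 0.024 m and x of canister in the frame of board between -0.105 and 0.105 m and y of canister in the frame of board between -0.16 and 0.16 m and z of canister in the frame of board between 0.014 and 0.024 m and x of square_jar in the frame of board between -0.105 and 0.105 m and y of square_jar in the frame of board between -0.16 and 0.16 m and z of square_jar in the frame of board between 0.014 and 0.024 m), for 0.2 s.
3. the three tall things stand released in the rack, each where it stood at the start, and the pickle jar stands on the plate (distance of each of oil_bottle, canister, square_jar from where it was at the start of the episode below 0.015 m and angle between each of oil_bottle, canister, square_jar, pickle_jar's own z axis and vertical below 0.1 rad and linear speed of each of oil_bottle, canister, square_jar, pickle_jar below 0.03 m/s and contact force between each of oil_bottle, canister, square_jar, pickle_jar and the fingers below 0.3 N and horizontal distance between pickle_jar and plate below 0.015 m and z of pickle_jar in the frame of plate between 0 and 0.009 m), for 0.2 s.
At the end, for the whole second after the job is handed in: The oil bottle, canister and square jar stand upright in the rack, each within 15 mm of where it stood at the start; the pickle jar stands upright on the plate within 15 mm of its middle; the spice bottle, small tin and mortar are upright within 20 mm of where they were; all is released and at rest (all of step 3 and distance of each of spice_bottle, small_tin, mortar from where it was at the start of the episode below 0.02 m and angle between each of spice_bottle, small_tin, mortar's own z axis and vertical below 0.15 rad); the robot touches nothing.
It fails at once if a bystander (spice bottle, small tin or mortar) is shifted by more than 25 mm (distance of any of spice_bottle, small_tin, mortar from where it was at the start of the episode above 0.025 m).
It fails at once if a tall thing or the pickle jar is tipped by more than 35 degrees (angle between any of oil_bottle, canister, square_jar, pickle_jar's own z axis and vertical above 0.61 rad).
It fails at once if a tall thing or the pickle jar is dropped or slammed down (over 90 N) (contact force between any of oil_bottle, canister, square_jar and rack above 90 N or contact force between any of oil_bottle, canister, square_jar and board above 90 N or contact force between pickle_jar and plate above 90 N).
It also fails if it takes over 141 s, if anything falls off the work surface, if the arm or the gripper's body presses on something with over 40 N, if the wrist force passes 120 N, or if a joint passes its speed limit or range.

## Robot

A 7-joint arm with a two-finger parallel gripper is mounted at the origin on the work surface. World frame = base frame: x ahead of the robot, y to its left, z up, the work surface at z = 0. Lengths are in m, angles in rad, forces in N, time in s.
With the tool pointing down it reaches from about 0.35 to 0.9 m from the base axis. Payload 19.9 kg.
Tool frame: the origin (TCP) lies on the mounting face of the last link; the fingertips stand 199 mm ahead of it and the grasp point (between the pads) lies 180 mm ahead of it; z points along the fingers, y is the line along which they close (so a half turn about z gives the same grasp; the last joint's range is limited). The gripper opens to 94 mm and grips with 3 to 60 N. Pads are 16 mm wide; open, the fingers measure 119 mm over their backs; the gripper's body (75 mm by 177 mm) begins 78 mm behind the grasp point.
Start: joints at [1.083, 0.417, -0.01, 1.614, 0.005, 1.111, -0.053], TCP at [0.27, -0.564, 0.405] pointing down, gripper open.
Joint ranges: [-2.81, 2.81], [-0.39, 2.02], [-1.27, 1.25], [0.06, 2.57], [-1.19, 4.33], [0.19, 2], [-2.82, 2.82]. Speed limits (rad/s): [1.89, 1.89, 2.39, 2.39, 3.01, 3.01, 3.01].

## Interface

Orientations are given as a unit quaternion [w, x, y, z].
In Python, from rig import arm gives the robot as it stands.
- The arm moves only by the tool send_rows, never from a script. Its argument "moves" is a list of rows, each a list of 6 numbers: the shift along the tool's x, y, z scaled (see below), then the turn, a rotation vector about the tool's x, y, z scaled (see below). A call has 1 to 12 rows; each row shifts and turns the commanded pose from where the row before left it, along the tool's axes as they then stand; what a row does not reach is not made up. The controller multiplies each number of a shift by 0.12 m and each number of a turn by 8 degrees. A row lasts 1/10 s, in which the tool goes at most 50 mm and 8.59 degrees, less where a joint would pass 70% of its speed; a pose out of reach is approached as far as the arm can. A call with a number of a shift or a turn outside -1 to 1 is refused whole. A call with a gripper value outside its range is refused whole. "hand" is the opening, from 0 (shut) to 1 (fully open), set as the call begins (left out, the last holds). The fingers move at their own pace and stop on an object; "newtons" is the grip in N (left out, the last holds). Time passes only in rows, so rows that do not move let the fingers close. It gives the time, the measured TCP pose, the force, the opening and the grip force at its end, in the units of the state.
- arm.observe(): the state, without advancing time (a new reading comes with each control period).
- arm.camera(name): name is "side" or "top"; returns (picture, depth): 420x560x3 uint8, red, green, blue; 420x560 float32, m along the optical axis (not along the pixel's ray), 0 where there is no reading.
- arm.camera_model(name): a dict with "fovy" (degrees; the focal length in pixels is half the picture's height over the tangent of half this angle, whatever the lens; pixels are square), "cx", "cy" (the principal point, pixels), "extrinsics" (4x4, takes a point from world to camera coordinates). Camera axes: x right, y down, z forward; pixel columns grow to the right and rows downward; lengths in m; the calibration is good to about 2 mm. A picture is of the moment at which its call begins. camera_model takes no time and is no camera call.
- arm.close_job(): hands the job in; it is judged then, once.
Trained networks look in the newest picture that a camera, given by its name, has taken for a name from the list of things; names that differ only in an ending like _2 or _b are one class to them, and where a whole thing is asked for, a point or a joint stands for the part that bears it (a point fixed in the world has none). Each returns a list of dicts, best first, with "confidence" (0 to 1); they miss things now and then, are a little off and sometimes report something else, mostly with a low value. They report only what shows in the picture. A call takes as long as a camera call. They do not tell look-alikes from the thing itself.
- arm.masks_of(camera, label): "region" (420x560 bool, what is visible of it) and "at" ([column, row] as shares, 0 to 1, of the picture: columns of its width, rows of its height, amid what is visible of it).
- arm.landmark_of(camera, label): "at" ([column, row] as shares, 0 to 1, of the picture: columns of its width, rows of its height: a listed point, or the origin of a listed thing).
The state is a dict: "time": time; "joint_positions": joint angles; "joint_velocities": joint speeds; "joint_torque": joint torques, N m; "tool_pos": TCP position; "eef_rot": TCP orientation; "force": force on the tool from outside, world axes, zero at the start; "torque": the same for the moment, N m; "finger_gap": opening from 0.0 (shut) to 1.0 (fully open); "grip_force": force on a finger pad.
Only numpy, scipy, OpenCV 4.12 (cv2) and the standard library are available. Lean on these libraries where they do the work, as an engineer would, in place of code of your own. Each camera call takes 0.05 s, during which the arm holds its last target. There are 200 camera calls.

## Working session

There is one attempt and no reset: what is moved stays moved. The work goes in short steps, Python scripts to look and compute and a tool call to move; the robot and the scene stay as the last step left them, time stands still between calls to the robot, and variables do not carry over. Pictures are saved under pics/ and viewed, at most 14 in all, crops included, and the job is handed in when it is done.

Besides the shell and the picture viewer there is one more tool, called after "Call:" by a JSON object that holds its "method" and its "body". send_rows: Moves the arm, as the interface text tells. Shifts and turns lie within -1 to 1; 1 stands for 0.12 m of shift or 8 degrees of turn. Its arguments: {"type":"object","properties":{"moves":{"type":"array","items":{"type":"array","items":{"type":"number","minimum":-1,"maximum":1}}},"hand":{"type":"number"},"newtons":{"type":"number"}},"required":["moves"]}

```bash
ls; mkdir -p pics
cat > h.py <<'E'
import numpy as np, cv2
from rig import arm
def K(n):
    m=arm.camera_model(n); f=210/np.tan(np.radians(m['fovy'])/2); return f,m['cx'],m['cy'],np.array(m['extrinsics'])
def cloud(n,d):
    f,cx,cy,E=K(n); v,u=np.mgrid[0:420,0:560]
    P=np.stack([(u-cx)/f*d,(v-cy)/f*d,d],-1)
    W=(P-E[:3,3])@E[:3,:3]; W[d==0]=np.nan; return W
def proj(n,p):
    f,cx,cy,E=K(n); q=E[:3,:3]@np.array(p)+E[:3,3]; return cx+f*q[0]/q[2],cy+f*q[1]/q[2]
def snap(n):
    p,d=arm.camera(n); return p,d,cloud(n,d)
def save(p,name,s=1): cv2.imwrite('pics/'+name,cv2.resize(p[:,:,::-1],None,fx=s,fy=s,interpolation=cv2.INTER_CUBIC))
E
python3 - <<'E'
from h import *
for n in ('top','side'):
    p,d,W=snap(n); save(p,n+'0.png',1.4); np.savez(n+'0.npz',p=p,d=d,W=W)
    print(n,K(n)[0],arm.camera_model(n))
s=arm.observe(); print(s)
E
```

```text
pics
top 507.78544219101866 {'fovy': 44.936108951940895, 'cx': 279.550906594198, 'cy': 203.34051888303176, 'extrinsics': array([[-0.00526617, -0.9999814 , -0.00307773,  0.01191413],
       [-0.99680868,  0.00549458, -0.0796383 ,  0.52169952],
       [ 0.07965373,  0.00264852, -0.99681908,  1.36820143],
       [ 0.        ,  0.        ,  0.        ,  1.        ]])}
side 385.88137167845764 {'fovy': 57.11083397168141, 'cx': 282.78033740055093, 'cy': 208.34200451253926, 'extrinsics': array([[-0.99568372, -0.09184936, -0.01332762,  0.53472608],
       [-0.06142907,  0.75982842, -0.64721498,  0.07358095],
       [ 0.06957299, -0.64360272, -0.76219101,  0.86045507],
       [ 0.        ,  0.        ,  0.        ,  1.        ]])}
{'time': 0.1, 'joint_positions': array([ 1.08247082,  0.41788638, -0.01033868,  1.61410086,  0.00468316,
        1.11073274, -0.05304764]), 'joint_velocities': array([ 0.00030635, -0.00098655, -0.0009216 , -0.00104421, -0.00010148,
        0.00069792, -0.00134256]), 'joint_torque': array([ 1.26048129e-03, -8.52580547e+01,  6.39877953e-01, -4.26691532e+01,
       -4.89337044e-02,  1.64924876e-02, -3.09422171e-05]), 'tool_pos': array([ 0.2700351 , -0.56351496,  0.40411049]), 'eef_rot': array([-5.30861538e-04,  9.75148470e-01,  2.21551703e-01, -1.49702861e-04]), 'force': array([-0.34696524,  0.39179548, -0.49551731]), 'torque': array([-0.00313064,  0.0117021 ,  0.05238104]), 'grip_force': 0.0, 'finger_gap': 0.9989584426234766}
```

View pics/top0.png

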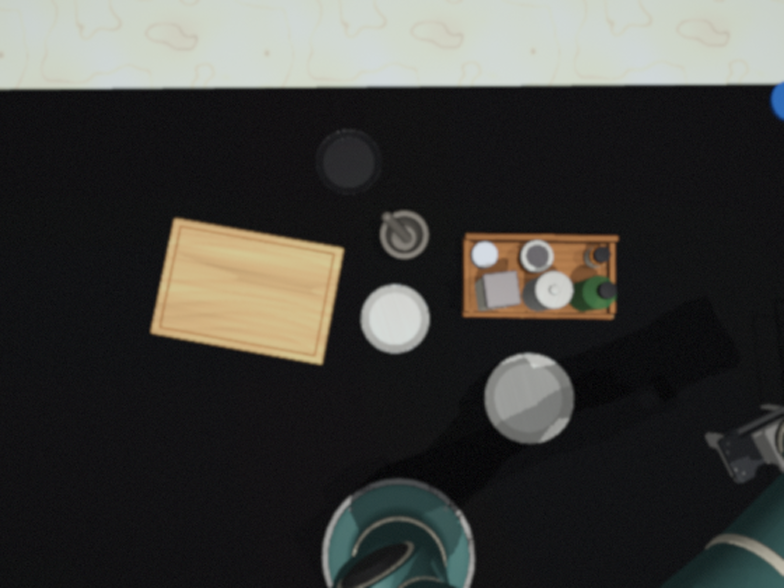

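View pics/side0.png

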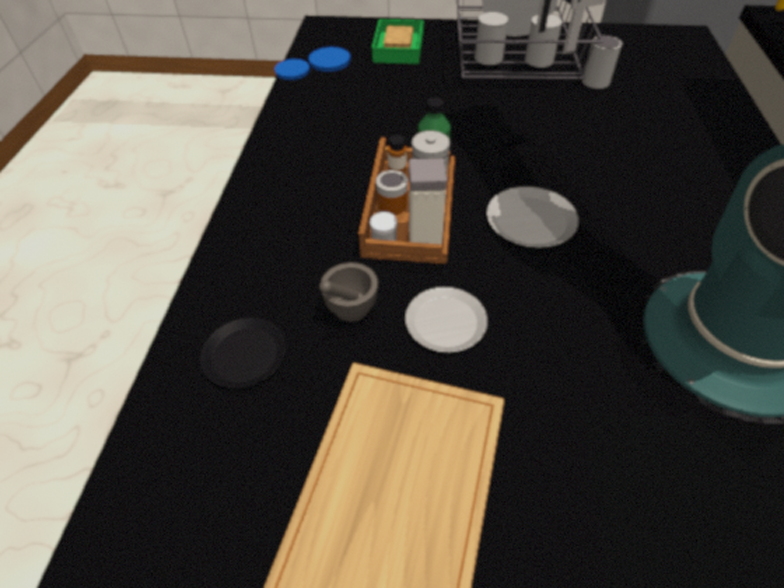

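The top view shows the rack at right, around (540,275). Left to right, its front row holds the square jar (500,288), the canister (553,289) and the oil bottle (605,292). The back row holds the tin (485,254), the pickle jar (537,256) and the spice bottle (598,255).

Plate candidates are the small steel one (395,318), the large steel one (529,398) and the black one (349,161). I choose the small steel one, following the description. The mortar is at (404,234) and the board at (247,290).

Next I measure.

Run:
```python
from h import *
for n in ('top','side'):
    p,d,W=snap(n)
    crop=p[155:240,240:450] if n=='top' else p[60:260,210:420]
    if n=='top': save(crop,'ctop.png',3.7)
    else: save(crop,'cside.png',2.8)
    for l in ('oil_bottle','canister','square_jar','pickle_jar','plate','mortar','small_tin','spice_bottle','rack','board'):
        for r in arm.masks_of(n,l)[:3]:
            m=r['region']; w=W[m]; w=w[~np.isnan(w[:,0])]
            if len(w)<5: print(n,l,'few');continue
            zt=np.percentile(w[:,2],95); t=w[w[:,2]>zt-.006]
            rc=cv2.minAreaRect(t[:,:2].astype(np.float32)*1000)
            print(n,l,round(r['confidence'],2),'px',np.round(np.array(r['at'])*[560,420]),'ztop %.3f'%zt,'topc',t[:,:2].mean(0).round(4),'rect',np.round(rc[0],1),np.round(rc[1],1),round(rc[2],1),'n',len(w))
        lm=arm.landmark_of(n,l)[:2]; print('   lm',[(round(x['confidence'],2),np.round(np.array(x['at'])*[560,420],1)) for x in lm])
```

```text
top oil_bottle 0.59 px [426. 209.] ztop 0.184 topc [ 0.4981 -0.3631] rect [ 498.1 -362.6] [28.8 29.4] 56.0 n 667
top oil_bottle 0.4 px [382. 185.] ztop 0.081 topc [ 0.5701 -0.2636] rect [ 570.8 -264.8] [55.6 56.1] 89.0 n 510
   lm [(0.86, array([417.3, 211.8]))]
top canister 0.97 px [390. 207.] ztop 0.162 topc [ 0.5002 -0.2756] rect [ 501.4 -276.9] [62.2 62.1] 88.6 n 799
   lm [(0.97, array([382.9, 208.9]))]
top square_jar 0.98 px [360. 205.] ztop 0.170 topc [ 0.5019 -0.1833] rect [ 501.7 -182.8] [59.4 59.4] 6.2 n 792
   lm [(0.58, array([351.2, 210.7])), (0.55, array([423.1, 185.2]))]
top pickle_jar 0.97 px [380. 185.] ztop 0.081 topc [ 0.5701 -0.2636] rect [ 570.8 -264.8] [55.6 56.1] 89.0 n 508
   lm [(0.79, array([377.2, 187. ]))]
top plate 0.96 px [246. 114.] ztop 0.013 topc [0.7711 0.0955] rect [769.3  96.2] [123.5 129.7] 89.9 n 1650
top plate 0.82 px [380. 284.] ztop 0.017 topc [ 0.2966 -0.2602] rect [ 301.  -256.1] [167.6 167.6] 44.3 n 3154
top plate 0.62 px [280. 225.] ztop 0.013 topc [0.4598 0.0031] rect [457.    3.8] [127.6 130.1] 26.4 n 1790
   lm [(0.85, array([381.5, 284
[... 2634 characters left out ...]
, 171.7])), (0.45, array([294.4, 148.8]))]
side spice_bottle 0.64 px [284. 107.] ztop 0.084 topc [ 0.5714 -0.3779] rect [ 570.7 -378.6] [28. 23.] 23.1 n 286
   lm [(0.77, array([283.9, 118.8]))]
side rack 0.93 px [287. 168.] ztop 0.061 topc [ 0.6066 -0.2489] rect [ 606.8 -273.5] [290.8  10. ] 88.7 n 1718
side rack 0.61 px [250. 207.] ztop 0.086 topc [0.6393 0.0215] rect [638.1  18.5] [26.1 16.8] 37.6 n 1329
side rack 0.36 px [282. 106.] ztop 0.084 topc [ 0.5714 -0.3802] rect [ 570.6 -381.3] [28.3 27.4] 2.6 n 304
   lm [(0.56, array([294.9, 148.3]))]
side board 0.9 px [282. 352.] ztop 0.019 topc [0.5134 0.2861] rect [510.6 283. ] [317.6 230.1] 79.4 n 19315
   lm [(0.6, array([280.8, 354.6]))]
```

View pics/ctop.png

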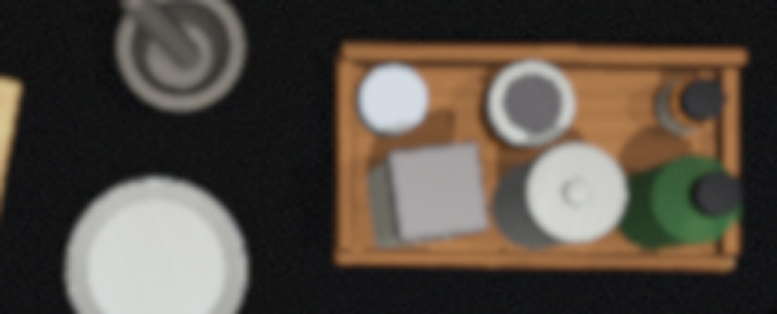

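The crop confirms the choices: pickle jar (530,103) at the rack's middle back, flanked by tin and spice bottle, with the small steel plate to the left. Next is a planner that prints tool-axis units.

```bash
cat > plan.py <<'E'
import sys, numpy as np
from scipy.spatial.transform import Rotation as R
from rig import arm
# usage: plan.py yawdeg x y z [yawdeg x y z ...]: grasp-point waypoints; tool down, tool y at yaw
s=arm.observe(); q=s['eef_rot']; C=R.from_quat([q[1],q[2],q[3],q[0]]); p=np.array(s['tool_pos'])
print('t %.1f grasp'%s['time'],(p+C.apply([0,0,.18])).round(4),'yaw %.2f'%np.degrees(np.arctan2(*C.as_matrix()[[1,0],1])),'tilt %.2f'%np.degrees(np.arccos(-C.as_matrix()[2,2])),'F',s['force'].round(1),'gap %.3f grip %.1f'%(s['finger_gap'],s['grip_force']))
a=list(map(float,sys.argv[1:]))
for i in range(0,len(a),4):
    y=np.radians(a[i]); Y=[np.cos(y),np.sin(y),0]; Z=[0,0,-1]; X=np.cross(Y,Z)
    T=R.from_matrix(np.array([X,Y,Z]).T); t=np.array(a[i+1:i+4])+[0,0,.18]
    rv=np.degrees((C.inv()*T).as_rotvec())/8; d=T.inv().apply(t-p)/.12   # turn first, then shift
    print('turn',rv.round(3),'shift',d.round(3),'min rows',round(np.linalg.norm(d)/.41,1)); C,p=T,t
E
python3 plan.py 7.3 .502 -.1813 .225 7.3 .502 -.1813 .117
```

```text
t 2.2 grasp [ 0.27   -0.5636  0.2246] yaw -64.40 tilt 0.00 F [-0.1  0.1 -0.1] gap 1.000 grip 0.0
turn [-1.000e-03 -0.000e+00 -8.963e+00] shift [ 2.915  2.322 -0.003] min rows 9.1
turn [0. 0. 0.] shift [0.  0.  0.9] min rows 2.2
```

Call:
{"method": "send_rows", "body": {"moves": [[0,0,0,0,0,-1],[0,0,0,0,0,-1],[0,0,0,0,0,-1],[0,0,0,0,0,-1],[0,0,0,0,0,-1],[0,0,0,0,0,-1],[0,0,0,0,0,-1],[0,0,0,0,0,-1],[0,0,0,0,0,-0.963],[0,0,0,0,0,0]], "hand": 1, "newtons": 20}}

```text
time: 3.2
tool_pos: [0.2699, -0.5637, 0.4046]
eef_rot: [-0.0, 0.66, 0.751, 0.0]
force: [0.5, -0.2, 0.6]
finger_gap: 1.004
grip_force: 0.0
```

Call:
{"method": "send_rows", "body": {"moves": [[0.29,0.23,0,0,0,0],[0.29,0.23,0,0,0,0],[0.29,0.23,0,0,0,0],[0.29,0.23,0,0,0,0],[0.29,0.23,0,0,0,0],[0.29,0.23,0,0,0,0],[0.29,0.23,0,0,0,0],[0.29,0.23,0,0,0,0],[0.29,0.23,0,0,0,0],[0.305,0.252,0,0,0,0],[0,0,0,0,0,0],[0,0,0,0,0,0]]}}

```text
time: 4.4
tool_pos: [0.5023, -0.1805, 0.4046]
eef_rot: [-0.0, 0.661, 0.75, 0.0]
force: [-0.5, -1.1, -0.7]
finger_gap: 0.999
grip_force: 0.0
```

```bash
python3 plan.py 7.3 .502 -.1813 .225 7.3 .502 -.1813 .117
python3 - <<'E'
from h import *
p,d,W=snap('side'); save(p[40:260,180:460],'a1.png',2.5)
E
```

```text
t 4.4 grasp [ 0.5023 -0.1805  0.2246] yaw 7.21 tilt 0.01 F [-0.5 -1.1 -0.7] gap 0.999 grip 0.0
turn [-0.    -0.001 -0.012] shift [-0.006 -0.003 -0.003] min rows 0.0
turn [0. 0. 0.] shift [0.  0.  0.9] min rows 2.2
```

View pics/a1.png

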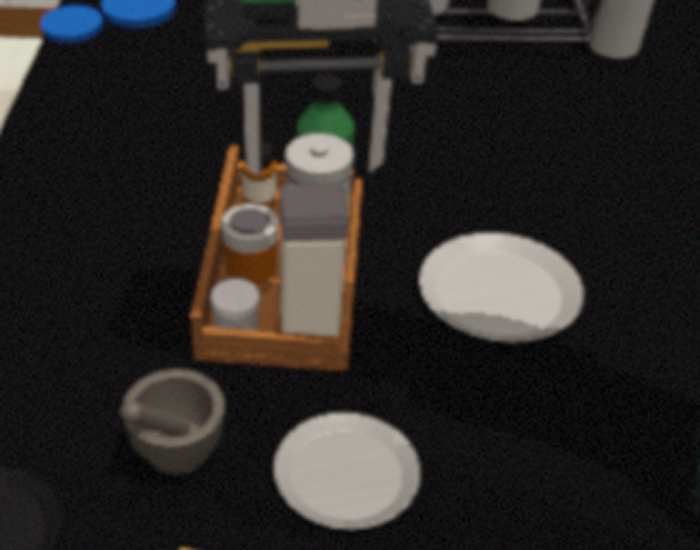

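The open fingers (250 and 380, tips at row ~165) straddle the square jar (315,210) along world x, so I descend and grip.

Call:
{"method": "send_rows", "body": {"moves": [[0,0,0.2,0,0,0],[0,0,0.25,0,0,0],[0,0,0.25,0,0,0],[0,0,0.2,0,0,0],[0,0,0,0,0,0],[0,0,0,0,0,0]]}}

```text
time: 5.05
tool_pos: [0.5018, -0.1821, 0.2972]
eef_rot: [-0.0, 0.662, 0.75, -0.0]
force: [1.1, 0.1, -0.1]
finger_gap: 1.002
grip_force: 0.0
```

Call:
{"method": "send_rows", "body": {"moves": [[0,0,0,0,0,0],[0,0,0,0,0,0],[0,0,0,0,0,0],[0,0,0,0,0,0],[0,0,0,0,0,0],[0,0,0,0,0,0],[0,0,0,0,0,0],[0,0,0,0,0,0]], "hand": 0, "newtons": 20}}

```text
time: 5.85
tool_pos: [0.502, -0.1813, 0.2969]
eef_rot: [0.0, 0.661, 0.751, -0.0]
force: [-2.3, -0.2, 5.8]
finger_gap: 0.638
grip_force: 20.0
```

```bash
python3 - <<'E'
import numpy as np
a=np.radians(-10.6); c=np.array([.513,.291])
for y in (-.1,0,.1): print(y,c+y*np.array([-np.sin(a),np.cos(a)]))
E
python3 plan.py 7.3 .46 -.18 .24 -10.6 .53 .389 .24  -10.6 .53 .389 .124
```

```text
-0.1 [0.49460486 0.19270647]
0 [0.513 0.291]
0.1 [0.53139514 0.38929353]
t 5.8 grasp [ 0.5021 -0.1813  0.1169] yaw 7.30 tilt 0.01 F [-2.3 -0.2  5.8] gap 0.638 grip 20.0
turn [0.001 0.001 0.   ] shift [ 0.055 -0.346 -1.026] min rows 2.6
turn [0.    0.    2.237] shift [ 4.768 -0.299  0.   ] min rows 11.7
turn [0. 0. 0.] shift [0.    0.    0.967] min rows 2.4
```

Call:
{"method": "send_rows", "body": {"moves": [[0,0,-0.125,0,0,0],[0,0,-0.25,0,0,0],[0,0,-0.25,0,0,0],[0,0,-0.25,0,0,0],[0,0,-0.15,0,0,0],[0,0,0,0,0,0.8],[0,0,0,0,0,0.8],[0,0,0,0,0,0.637],[0,0,0,0,0,0]]}}

```text
time: 6.75
tool_pos: [0.5018, -0.181, 0.4203]
eef_rot: [0.0, 0.77, 0.638, 0.0]
force: [-0.1, 0.5, -2.9]
finger_gap: 0.635
grip_force: 20.0
```

Call:
{"method": "send_rows", "body": {"moves": [[0.15,-0.02,0,0,0,0],[0.3,-0.04,0,0,0,0],[0.3,-0.04,0,0,0,0],[0.3,-0.04,0,0,0,0],[0.3,-0.04,0,0,0,0],[0.3,-0.04,0,0,0,0],[0.3,-0.04,0,0,0,0],[0.3,-0.04,0,0,0,0],[0.3,-0.04,0,0,0,0],[0.3,-0.04,0,0,0,0],[0.3,-0.04,0,0,0,0],[0.3,-0.04,0,0,0,0]]}}

```text
time: 7.95
tool_pos: [0.5236, 0.2372, 0.4201]
eef_rot: [-0.0, 0.768, 0.64, -0.0]
force: [0.7, 0.2, -2.0]
finger_gap: 0.641
grip_force: 20.0
```

Call:
{"method": "send_rows", "body": {"moves": [[0.3,-0.04,0,0,0,0],[0.3,-0.04,0,0,0,0],[0.3,-0.04,0,0,0,0],[0.25,-0.04,0,0,0,0],[0.11,-0.03,0,0,0,0],[0,0,0,0,0,0],[0,0,0,0,0,0]]}}

```text
time: 8.65
tool_pos: [0.5293, 0.3879, 0.4197]
eef_rot: [0.0, 0.769, 0.639, -0.0]
force: [0.2, -0.9, -3.3]
finger_gap: 0.633
grip_force: 20.0
```

```bash
python3 plan.py  -10.6 .53 .389 .24  -10.6 .53 .389 .124
```

```text
t 8.7 grasp [0.5293 0.3878 0.2397] yaw -10.53 tilt 0.03 F [ 0.2 -0.9 -3.3] gap 0.633 grip 20.0
turn [-0.001  0.004  0.008] shift [ 0.01   0.004 -0.003] min rows 0.0
turn [0. 0. 0.] shift [0.    0.    0.967] min rows 2.4
```

Call:
{"method": "send_rows", "body": {"moves": [[0,0,0.2,0,0,0],[0,0,0.25,0,0,0],[0,0,0.25,0,0,0],[0,0,0.15,0,0,0],[0,0,0.06,0,0,0],[0,0,0.04,0,0,0],[0,0,0.02,0,0,0],[0,0,0,0,0,0],[0,0,0,0,0,0]]}}

```text
time: 9.55
tool_pos: [0.5293, 0.3887, 0.3041]
eef_rot: [0.0, 0.769, 0.639, 0.001]
force: [0.6, 0.1, -3.4]
finger_gap: 0.636
grip_force: 20.0
```

Call:
{"method": "send_rows", "body": {"moves": [[0,0,0,0,0,0],[0,0,0,0,0,0],[0,0,0,0,0,0],[0,0,0,0,0,0],[0,0,0,0,0,0],[0,0,-0.2,0,0,0],[0,0,-0.25,0,0,0],[0,0,-0.25,0,0,0],[0,0,-0.2,0,0,0],[0,0,0,0,0,0]], "hand": 1}}

```text
time: 10.55
tool_pos: [0.5293, 0.3892, 0.4148]
eef_rot: [0.0, 0.769, 0.639, 0.002]
force: [0.2, 1.2, 0.0]
finger_gap: 1.006
grip_force: 0.0
```

```bash
python3 plan.py -1.3 .5005 -.275 .225 -1.3 .5005 -.275 .117
python3 - <<'E'
from h import *
p,d,W=snap('top')
for l in ('square_jar','canister'):
    for r in arm.masks_of('top',l)[:2]:
            w=W[r['region']]; w=w[~np.isnan(w[:,0])]; zt=np.percentile(w[:,2],95); t=w[w[:,2]>zt-.006]
            rc=cv2.minAreaRect(t[:,:2].astype(np.float32)*1000); print(l,r['confidence'],zt,rc)
E
```

```text
t 10.6 grasp [0.53   0.3897 0.2348] yaw -10.59 tilt 0.27 F [0.2 1.2 0. ] gap 1.006 grip 0.0
turn [ 0.025 -0.023 -1.162] shift [-5.539 -0.115  0.081] min rows 13.5
turn [0. 0. 0.] shift [0.  0.  0.9] min rows 2.2
square_jar 0.83 0.17485702491010033 ((515.028076171875, 322.84332275390625), (176.10540771484375, 32.045528411865234), 60.29117965698242)
canister 0.93 0.16189175742336817 ((499.5413513183594, -275.1603088378906), (62.19518280029297, 61.20252227783203), 11.901759147644043)
```

Call:
{"method": "send_rows", "body": {"moves": [[-0.15,0,0,0.025,-0.023,-0.6],[-0.3,0,0,0,0,-0.562],[-0.35,-0.01,0,0,0,0],[-0.35,-0.01,0,0,0,0],[-0.35,-0.01,0,0,0,0],[-0.35,-0.01,0,0,0,0],[-0.35,-0.01,0,0,0,0],[-0.35,-0.01,0,0,0,0],[-0.35,-0.01,0,0,0,0],[-0.35,-0.01,0,0,0,0],[-0.35,-0.01,0,0,0,0],[-0.35,-0.01,0,0,0,0]]}}

```text
time: 11.9
tool_pos: [0.5001, -0.0863, 0.4117]
eef_rot: [-0.001, 0.715, 0.699, -0.003]
force: [1.2, 0.0, -0.8]
finger_gap: 1.0
grip_force: 0.0
```

Call:
{"method": "send_rows", "body": {"moves": [[-0.35,-0.01,0,0,0,0],[-0.35,-0.01,0,0,0,0],[-0.35,-0.01,0,0,0,0],[-0.35,-0.01,0,0,0,0],[-0.19,-0.005,0.0,0,0,0],[0,0,0.0,0,0,0],[0,0,0,0,0,0]]}}

```text
time: 12.6
tool_pos: [0.4909, -0.275, 0.4121]
eef_rot: [-0.001, 0.715, 0.699, -0.002]
force: [0.2, -0.2, 0.2]
finger_gap: 0.997
grip_force: 0.0
```

```bash
python3 plan.py -1.3 .5005 -.275 .225 -1.3 .5005 -.275 .117
```

```text
t 12.6 grasp [ 0.4899 -0.2753  0.2321] yaw -1.32 tilt 0.31 F [ 0.2 -0.2  0.2] gap 0.997 grip 0.0
turn [-0.037  0.011 -0.003] shift [0.002 0.08  0.059] min rows 0.2
turn [0. 0. 0.] shift [0.  0.  0.9] min rows 2.2
```

Call:
{"method": "send_rows", "body": {"moves": [[0,0,0,-0.037,0.011,0],[0,0.08,0.0,0,0,0],[0,0,0,0,0,0],[0,0,0.2,0,0,0],[0,0,0.28,0,0,0],[0,0,0.28,0,0,0],[0,0,0.2,0,0,0],[0,0,0,0,0,0],[0,0,0,0,0,0]]}}

```text
time: 13.5
tool_pos: [0.5012, -0.2752, 0.2985]
eef_rot: [0.001, 0.715, 0.699, 0.0]
force: [0.2, -0.9, 0.7]
finger_gap: 0.999
grip_force: 0.0
```

```bash
python3 plan.py -1.3 .5005 -.275 .117
python3 - <<'E'
from h import *
p,d,W=snap('side'); save(p[20:240,180:460],'a2.png',2)
E
```

```text
t 13.5 grasp [ 0.5015 -0.2754  0.1185] yaw -1.26 tilt 0.09 F [ 0.2 -0.9  0.7] gap 0.999 grip 0.0
turn [0.01  0.007 0.005] shift [ 0.001 -0.006  0.013] min rows 0.0
```

View pics/a2.png

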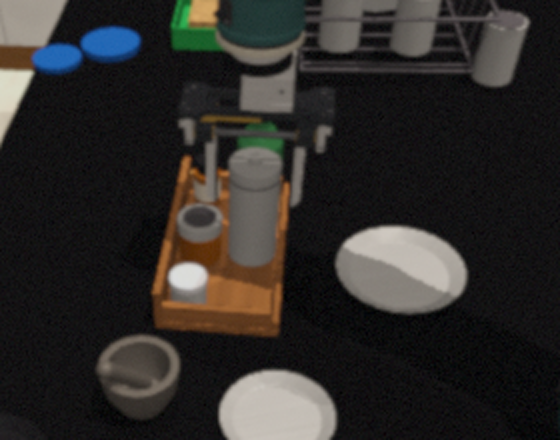

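The fingers (210 and 300) straddle the canister (253,205) with the pickle jar clear below them. I grip, lift and carry.

Call:
{"method": "send_rows", "body": {"moves": [[0,0,0,0.01,0.007,0],[0,0,0,0,0,0],[0,0,0,0,0,0],[0,0,0,0,0,0],[0,0,0,0,0,0],[0,0,0,0,0,0],[0,0,0,0,0,0],[0,0,0,0,0,0]], "hand": 0, "newtons": 25}}

```text
time: 14.35
tool_pos: [0.5009, -0.2756, 0.2983]
eef_rot: [0.0, 0.715, 0.699, -0.0]
force: [-1.8, -0.1, 6.4]
finger_gap: 0.702
grip_force: 25.0
```

```bash
python3 plan.py -1.3 .5015 -.275 .245 -10.6 .513 .291 .245 -10.6 .513 .291 .1255
```

```text
t 14.3 grasp [ 0.5009 -0.2757  0.1183] yaw -1.30 tilt 0.04 F [-1.8 -0.1  6.4] gap 0.702 grip 25.0
turn [ 0.002  0.004 -0.   ] shift [ 0.005  0.005 -1.056] min rows 2.6
turn [0.    0.    1.163] shift [ 4.654 -0.773  0.   ] min rows 11.5
turn [0. 0. 0.] shift [0.    0.    0.996] min rows 2.4
```

Call:
{"method": "send_rows", "body": {"moves": [[0,0,-0.12,0,0,0],[0,0,-0.25,0,0,0],[0,0,-0.28,0,0,0],[0,0,-0.25,0,0,0],[0,0,-0.156,0,0,0],[0,0,0,0,0,0.6],[0.1,-0.02,0,0,0,0.563],[0.2,-0.03,0,0,0,0],[0.3,-0.05,0,0,0,0],[0.3,-0.05,0,0,0,0],[0.3,-0.05,0,0,0,0],[0.3,-0.05,0,0,0,0]]}}

```text
time: 15.55
tool_pos: [0.503, -0.0914, 0.4253]
eef_rot: [0.0, 0.769, 0.639, -0.0]
force: [0.8, 1.1, -2.8]
finger_gap: 0.698
grip_force: 25.0
```

Call:
{"method": "send_rows", "body": {"moves": [[0.3,-0.05,0,0,0,0],[0.3,-0.05,0,0,0,0],[0.3,-0.05,0,0,0,0],[0.3,-0.05,0,0,0,0],[0.3,-0.05,0,0,0,0],[0.3,-0.05,0,0,0,0],[0.3,-0.05,0,0,0,0],[0.3,-0.05,0,0,0,0],[0.3,-0.05,0,0,0,0],[0.3,-0.05,0,0,0,0],[0.15,-0.023,0,0,0,0],[0,0,0,0,0,0]]}}

```text
time: 16.75
tool_pos: [0.5103, 0.2927, 0.425]
eef_rot: [-0.001, 0.768, 0.64, -0.0]
force: [-0.3, -0.7, -3.1]
finger_gap: 0.696
grip_force: 25.0
```

```bash
python3 plan.py  -10.6 .513 .291 .245  -10.6 .513 .291 .1255
```

```text
t 16.8 grasp [0.5101 0.2929 0.245 ] yaw -10.38 tilt 0.08 F [-0.3 -0.7 -3.1] gap 0.696 grip 25.0
turn [-0.008 -0.005  0.028] shift [-0.01   0.025 -0.   ] min rows 0.1
turn [0. 0. 0.] shift [0.    0.    0.996] min rows 2.4
```

Call:
{"method": "send_rows", "body": {"moves": [[0,0,0.2,-0.008,-0.005,0],[0,0,0.26,0,0,0],[0,0,0.26,0,0,0],[0,0,0.15,0,0,0],[0,0,0.06,0,0,0],[0,0,0.04,0,0,0],[0,0,0.026,0,0,0],[0,0,0,0,0,0],[0,0,0,0,0,0]]}}

```text
time: 17.65
tool_pos: [0.5115, 0.29, 0.3057]
eef_rot: [0.001, 0.769, 0.639, 0.0]
force: [0.2, -0.5, -3.6]
finger_gap: 0.698
grip_force: 25.0
```

```bash
python3 plan.py  -10.6 .513 .291 .1255
```

```text
t 17.6 grasp [0.5118 0.2899 0.1257] yaw -10.60 tilt 0.11 F [ 0.2 -0.5 -3.6] gap 0.698 grip 25.0
turn [ 0.013  0.003 -0.   ] shift [0.01  0.011 0.002] min rows 0.0
```

Call:
{"method": "send_rows", "body": {"moves": [[0,0,0,0,0,0],[0,0,0,0,0,0],[0,0,0,0,0,0],[0,0,0,0,0,0],[0,0,0,0,0,0]], "hand": 1}}

```text
time: 18.15
tool_pos: [0.5114, 0.29, 0.3051]
eef_rot: [0.001, 0.769, 0.639, 0.0]
force: [-0.8, 1.4, 0.6]
finger_gap: 1.0
grip_force: 0.0
```

```bash
python3 plan.py  -10.6 .513 .291 .225
```

```text
t 18.1 grasp [0.5116 0.2898 0.1251] yaw -10.60 tilt 0.08 F [-0.8  1.4  0.6] gap 1.000 grip 0.0
turn [0.008 0.005 0.   ] shift [ 0.011  0.011 -0.832] min rows 2.0
```

Call:
{"method": "send_rows", "body": {"moves": [[0,0,-0.2,0,0,0],[0,0,-0.25,0,0,0],[0,0,-0.25,0,0,0],[0,0,-0.2,0,0,0],[0,0,0,0,0,0],[0,0,0,0,0,0]]}}

```text
time: 18.75
tool_pos: [0.5113, 0.29, 0.413]
eef_rot: [0.001, 0.769, 0.639, 0.0]
force: [-0.7, -0.2, 0.1]
finger_gap: 0.997
grip_force: 0.0
```

```bash
python3 plan.py  -1.3 .497 -.361 .235 -1.3 .497 -.361 .117
```

```text
t 18.8 grasp [0.5115 0.2898 0.233 ] yaw -10.61 tilt 0.10 F [-0.7 -0.2  0.1] gap 0.997 grip 0.0
turn [ 0.011  0.007 -1.164] shift [-5.426e+00  4.000e-03 -1.600e-02] min rows 13.2
turn [0. 0. 0.] shift [0.    0.    0.983] min rows 2.4
```

Call:
{"method": "send_rows", "body": {"moves": [[-0.15,0,0,0.011,0.007,-0.6],[-0.3,0,0,0,0,-0.564],[-0.35,0,0,0,0,0],[-0.35,0,0,0,0,0],[-0.35,0,0,0,0,0],[-0.35,0,0,0,0,0],[-0.35,0,0,0,0,0],[-0.35,0,0,0,0,0],[-0.35,0,0,0,0,0],[-0.35,0,0,0,0,0],[-0.35,0,0,0,0,0],[-0.35,0,0,0,0,0]]}}

```text
time: 19.95
tool_pos: [0.4943, -0.1851, 0.412]
eef_rot: [-0.001, 0.715, 0.699, -0.001]
force: [1.2, -0.3, -0.1]
finger_gap: 1.002
grip_force: 0.0
```

Call:
{"method": "send_rows", "body": {"moves": [[-0.35,0,0,0,0,0],[-0.35,0,0,0,0,0],[-0.35,0,0,0,0,0],[-0.3,0,0.0,0,0,0],[-0.13,0,0.0,0,0,0],[0,0,0,0,0,0],[0,0,0,0,0,0]]}}

```text
time: 20.65
tool_pos: [0.4911, -0.3599, 0.4122]
eef_rot: [-0.001, 0.715, 0.699, 0.0]
force: [-0.3, 0.2, 0.4]
finger_gap: 1.001
grip_force: 0.0
```

```bash
python3 - <<'E'
from h import *
p,d,W=snap('side')
r=arm.masks_of('side','oil_bottle')[0]; w=W[r['region']]; w=w[~np.isnan(w[:,0])]
print(r['confidence'])
for a,b in ((.03,.06),(.06,.09),(.09,.12),(.165,.19)):
    t=w[(w[:,2]>a)&(w[:,2]<b)]
    if len(t)>8: print(a,len(t),t[:,0].min(),t[:,0].max(),t[:,1].max(),np.percentile(t[:,1],[5,50,95]))
E
python3 plan.py  -1.3 .497 -.362 .235 -1.3 .497 -.362 .117
```

```text
0.98
0.03 189 0.46671007721495555 0.5260481701837592 -0.32871995639764034 [-0.35082343 -0.33579338 -0.33068079]
0.06 188 0.47017742441010557 0.5265832009014673 -0.32818523977985453 [-0.34986005 -0.33503318 -0.33026323]
0.09 219 0.4672745506832493 0.527162230444697 -0.32775247612023944 [-0.35298129 -0.33563879 -0.33056926]
0.165 101 0.4840601862686305 0.5099343258783404 -0.34412173157163745 [-0.36650505 -0.35089843 -0.34649594]
t 20.8 grasp [ 0.4912 -0.3593  0.2328] yaw -1.18 tilt 0.06 F [-0.1  0.4  0.7] gap 0.998 grip 0.0
turn [-0.006 -0.005  0.015] shift [-0.021  0.048 -0.018] min rows 0.1
turn [0. 0. 0.] shift [0.    0.    0.983] min rows 2.4
```

Call:
{"method": "send_rows", "body": {"moves": [[-0.02,0.05,0,-0.006,-0.005,0],[0,0,0,0,0,0],[0,0,0.2,0,0,0],[0,0,0.28,0,0,0],[0,0,0.28,0,0,0],[0,0,0.2,0,0,0],[0,0,0,0,0,0],[0,0,0,0,0,0]]}}

```text
time: 21.55
tool_pos: [0.4973, -0.3633, 0.2985]
eef_rot: [0.0, 0.715, 0.699, -0.0]
force: [0.2, -0.5, 0.1]
finger_gap: 1.001
grip_force: 0.0
```

Call:
{"method": "send_rows", "body": {"moves": [[0,0,0,0,0,0],[0,0,0,0,0,0],[0,0,0,0,0,0],[0,0,0,0,0,0],[0,0,0,0,0,0],[0,0,0,0,0,0],[0,0,0,0,0,0],[0,0,0,0,0,0]], "hand": 0, "newtons": 30}}

```text
time: 22.35
tool_pos: [0.497, -0.3636, 0.2981]
eef_rot: [0.001, 0.715, 0.699, -0.0]
force: [0.5, 0.6, 5.3]
finger_gap: 0.652
grip_force: 30.0
```

```bash
python3 plan.py  -1.3 .497 -.362 .245 -10.6 .4946 .193 .245 -10.6 .4946 .193 .1255
```

```text
t 22.4 grasp [ 0.4971 -0.3638  0.1181] yaw -1.29 tilt 0.07 F [0.5 0.6 5.3] gap 0.652 grip 30.0
turn [0.005 0.007 0.001] shift [ 0.013 -0.    -1.057] min rows 2.6
turn [0.    0.    1.163] shift [ 4.542 -0.87   0.   ] min rows 11.3
turn [0. 0. 0.] shift [0.    0.    0.996] min rows 2.4
```

Call:
{"method": "send_rows", "body": {"moves": [[0,0,-0.12,0,0,0],[0,0,-0.25,0,0,0],[0,0,-0.28,0,0,0],[0,0,-0.25,0,0,0],[0,0,-0.157,0,0,0],[0,0,0,0,0,0.6],[0.1,-0.02,0,0,0,0.563],[0.2,-0.04,0,0,0,0],[0.3,-0.06,0,0,0,0],[0.3,-0.06,0,0,0,0],[0.3,-0.06,0,0,0,0],[0.3,-0.06,0,0,0,0]]}}

```text
time: 23.55
tool_pos: [0.4932, -0.1783, 0.4251]
eef_rot: [0.0, 0.769, 0.639, -0.0]
force: [1.3, 0.2, -2.3]
finger_gap: 0.648
grip_force: 30.0
```

Call:
{"method": "send_rows", "body": {"moves": [[0.3,-0.06,0,0,0,0],[0.3,-0.06,0,0,0,0],[0.3,-0.06,0,0,0,0],[0.3,-0.06,0,0,0,0],[0.3,-0.06,0,0,0,0],[0.3,-0.06,0,0,0,0],[0.3,-0.06,0,0,0,0],[0.3,-0.06,0,0,0,0],[0.3,-0.06,0,0,0,0],[0.24,-0.03,0,0,0,0],[0.1,0,0,0,0,0],[0,0,0,0,0,0]]}}

```text
time: 24.75
tool_pos: [0.4932, 0.1925, 0.4246]
eef_rot: [0.0, 0.769, 0.64, -0.0]
force: [0.1, -0.2, -2.5]
finger_gap: 0.646
grip_force: 30.0
```

```bash
python3 plan.py  -10.6 .4946 .193 .245 -10.6 .4946 .193 .1255
```

```text
t 24.8 grasp [0.4932 0.1925 0.2446] yaw -10.46 tilt 0.02 F [ 0.1 -0.2 -2.5] gap 0.646 grip 30.0
turn [0.    0.002 0.018] shift [ 0.006  0.011 -0.004] min rows 0.0
turn [0. 0. 0.] shift [0.    0.    0.996] min rows 2.4
```

Call:
{"method": "send_rows", "body": {"moves": [[0,0,0.2,0,0,0],[0,0,0.26,0,0,0],[0,0,0.26,0,0,0],[0,0,0.15,0,0,0],[0,0,0.06,0,0,0],[0,0,0.04,0,0,0],[0,0,0.024,0,0,0],[0,0,0,0,0,0],[0,0,0,0,0,0]]}}

```text
time: 25.65
tool_pos: [0.4936, 0.1912, 0.3056]
eef_rot: [0.001, 0.769, 0.639, 0.0]
force: [-0.2, 0.3, -2.5]
finger_gap: 0.65
grip_force: 30.0
```

Call:
{"method": "send_rows", "body": {"moves": [[0,0,0,0,0,0],[0,0,0,0,0,0],[0,0,0,0,0,0],[0,0,0,0,0,0],[0,0,0,0,0,0],[0,0,-0.2,0,0,0],[0,0,-0.25,0,0,0],[0,0,-0.25,0,0,0],[0,0,-0.25,0,0,0],[0,0,-0.1,0,0,0],[0,0,0,0,0,0]], "hand": 1}}

```text
time: 26.75
tool_pos: [0.4935, 0.1914, 0.4321]
eef_rot: [0.001, 0.769, 0.639, 0.001]
force: [-0.4, 1.8, -0.3]
finger_gap: 1.001
grip_force: 0.0
```

```bash
python3 - <<'E'
from h import *
p,d,W=snap('top'); 
for n in ('top','side'):
  if n=='side': p,d,W=snap(n); save(p,'a3.png',1.4)
  for l in ('pickle_jar','small_tin','spice_bottle'):
    r=arm.masks_of(n,l)[0]; w=W[r['region']]; w=w[~np.isnan(w[:,0])]; zt=np.percentile(w[:,2],95); t=w[w[:,2]>zt-.006]
    print(n,l,r['confidence'],zt.round(4),cv2.minAreaRect(t[:,:2].astype(np.float32)*1000))
E
python3 plan.py 88.7 .5705 -.264 .2 88.7 .5705 -.264 .062;python3 plan.py -91.3 .5705 -.264 .2 -91.3 .5705 -.264 .062
```

```text
top pickle_jar 0.78 0.081 ((570.2054443359375, -264.21221923828125), (56.884010314941406, 57.3834228515625), 63.8136100769043)
top small_tin 0.77 0.0656 ((576.3729858398438, -166.8460235595703), (43.35468292236328, 43.95112228393555), 52.7340202331543)
top spice_bottle 0.58 0.0877 ((571.608154296875, -383.5787658691406), (29.598628997802734, 28.330509185791016), 2.7345311641693115)
t 27.1 grasp [0.4931 0.191  0.2499] yaw -10.59 tilt 0.10 F [ 1.5 -0.5 -0.2] gap 1.001 grip 0.0
turn [-1.4000e-02 -2.0000e-03 -1.2411e+01] shift [-0.729 -3.777  0.416] min rows 9.4
turn [0. 0. 0.] shift [0.   0.   1.15] min rows 2.8
t 27.1 grasp [0.4931 0.191  0.2499] yaw -10.59 tilt 0.10 F [ 1.5 -0.5 -0.2] gap 1.001 grip 0.0
turn [-2.0000e-03  1.3000e-02  1.0089e+01] shift [0.729 3.777 0.416] min rows 9.4
turn [0. 0. 0.] shift [0.   0.   1.15] min rows 2.8Traceback (most recent call last):
  File "<stdin>", line 6, in <module>
IndexError: list index out of range
```

View pics/a3.png

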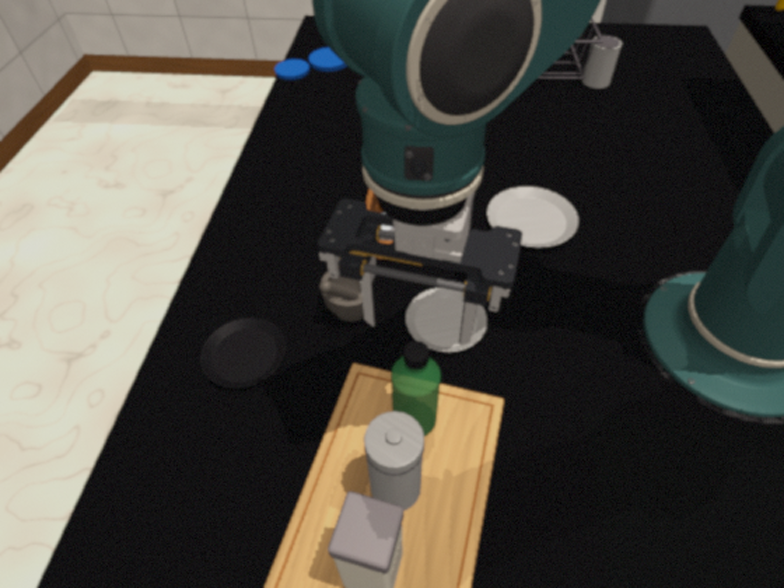

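The side view shows all three standing upright on the board: oil bottle (415,385), canister (395,460), square jar (368,545). The gripper is above the plate's side. Next comes the pickle jar.

Call:
{"method": "send_rows", "body": {"moves": [[0,0,0,-0.002,0.013,1],[0,0,0,0,0,1],[0,0,0,0,0,1],[0,0,0,0,0,1],[0,0,0,0,0,1],[0,0,0,0,0,1],[0,0,0,0,0,1],[0,0,0,0,0,1],[0,0,0,0,0,1],[0,0,0,0,0,1],[0,0,0,0,0,0.089],[0,0,0,0,0,0]]}}

```text
time: 28.25
tool_pos: [0.4933, 0.1913, 0.4305]
eef_rot: [-0.0, 1.0, -0.01, 0.0]
force: [-0.2, -1.0, 1.1]
finger_gap: 1.004
grip_force: 0.0
```

Call:
{"method": "send_rows", "body": {"moves": [[0.03,0.15,0,0,0,0],[0.065,0.34,0,0,0,0],[0.065,0.34,0,0,0,0],[0.065,0.34,0,0,0,0],[0.065,0.34,0,0,0,0],[0.065,0.34,0,0,0,0],[0.065,0.34,0,0,0,0],[0.065,0.34,0,0,0,0],[0.065,0.34,0,0,0,0],[0.065,0.34,0,0,0,0],[0.065,0.34,0,0,0,0],[0.05,0.22,0,0,0,0]]}}

```text
time: 29.45
tool_pos: [0.5704, -0.2663, 0.43]
eef_rot: [-0.0, 1.0, -0.011, 0.0]
force: [0.1, 1.0, -0.3]
finger_gap: 1.001
grip_force: 0.0
```

Call:
{"method": "send_rows", "body": {"moves": [[0,0,0,0,0,0],[0,0,0,0,0,0]]}}

```text
time: 29.65
tool_pos: [0.5707, -0.2632, 0.4299]
eef_rot: [-0.001, 1.0, -0.01, 0.0]
force: [-0.6, 1.0, 0.3]
finger_gap: 1.003
grip_force: 0.0
```

```bash
python3 plan.py -91.3 .570 -.263 .2 -91.3 .57 -.263 .067
```

```text
t 29.6 grasp [ 0.5707 -0.2628  0.2499] yaw -91.18 tilt 0.11 F [-0.6  1.   0.3] gap 1.003 grip 0.0
turn [-0.013 -0.002  0.015] shift [-0.005 -0.001  0.416] min rows 1.0
turn [0. 0. 0.] shift [0.    0.    1.108] min rows 2.7
```

Total descent is 1.524.

Call:
{"method": "send_rows", "body": {"moves": [[0,0,0.2,-0.013,0,0],[0,0,0.3,0,0,0],[0,0,0.3,0,0,0],[0,0,0.3,0,0,0],[0,0,0.2,0,0,0],[0,0,0.15,0,0,0],[0,0,0.074,0,0,0],[0,0,0,0,0,0],[0,0,0,0,0,0]]}}

```text
time: 30.55
tool_pos: [0.5712, -0.2627, 0.2486]
eef_rot: [0.0, 1.0, -0.011, 0.001]
force: [1.0, -0.7, 0.5]
finger_gap: 0.999
grip_force: 0.0
```

Call:
{"method": "send_rows", "body": {"moves": [[0,0,0,0,0,0],[0,0,0,0,0,0],[0,0,0,0,0,0],[0,0,0,0,0,0],[0,0,0,0,0,0],[0,0,0,0,0,0],[0,0,0,0,0,0],[0,0,0,0,0,0]], "hand": 0, "newtons": 20}}

```text
time: 31.35
tool_pos: [0.5709, -0.2632, 0.2478]
eef_rot: [0.0, 1.0, -0.011, 0.001]
force: [-0.6, -1.2, 4.8]
finger_gap: 0.635
grip_force: 20.0
```

```bash
python3 plan.py -91.3 .57 -.263 .187 -91.3 .456 .004 .187 -91.3 .456 .004 .0585
```

```text
t 31.4 grasp [ 0.5711 -0.2634  0.0678] yaw -91.31 tilt 0.08 F [-0.6 -1.2  4.8] gap 0.635 grip 20.0
turn [ 0.007 -0.008 -0.001] shift [-0.007 -0.002 -0.993] min rows 2.4
turn [0. 0. 0.] shift [-1.    -2.203  0.   ] min rows 5.9
turn [0. 0. 0.] shift [0.    0.    1.071] min rows 2.6
```

Call:
{"method": "send_rows", "body": {"moves": [[0,0,-0.12,0.007,-0.008,0],[0,0,-0.25,0,0,0],[0,0,-0.25,0,0,0],[0,0,-0.25,0,0,0],[0,0,-0.12,0,0,0],[-0.05,-0.13,0,0,0,0],[-0.13,-0.28,0,0,0,0],[-0.13,-0.28,0,0,0,0],[-0.13,-0.28,0,0,0,0],[-0.13,-0.28,0,0,0,0],[-0.13,-0.28,0,0,0,0],[-0.13,-0.28,0,0,0,0]]}}

```text
time: 32.55
tool_pos: [0.4752, -0.0424, 0.3664]
eef_rot: [-0.0, 1.0, -0.011, -0.0]
force: [1.1, -0.2, -1.3]
finger_gap: 0.635
grip_force: 20.0
```

Call:
{"method": "send_rows", "body": {"moves": [[-0.1,-0.22,0,0,0,0],[-0.07,-0.17,0,0,0,0],[0,0,0,0,0,0],[0,0,0,0,0,0]]}}

```text
time: 32.95
tool_pos: [0.4568, 0.0036, 0.3666]
eef_rot: [-0.0, 1.0, -0.011, -0.0]
force: [0.1, 0.2, -2.7]
finger_gap: 0.636
grip_force: 20.0
```

```bash
python3 plan.py -91.3 .456 .004 .187 -91.3 .456 .004 .0598
```

```text
t 33.0 grasp [0.4568 0.0036 0.1866] yaw -91.26 tilt 0.02 F [ 0.1  0.2 -2.7] gap 0.636 grip 20.0
turn [-0.001  0.002  0.005] shift [-0.007 -0.004 -0.003] min rows 0.0
turn [0. 0. 0.] shift [0.   0.   1.06] min rows 2.6
```

Call:
{"method": "send_rows", "body": {"moves": [[0,0,0.2,0,0,0],[0,0,0.26,0,0,0],[0,0,0.26,0,0,0],[0,0,0.2,0,0,0],[0,0,0.07,0,0,0],[0,0,0.04,0,0,0],[0,0,0.027,0,0,0],[0,0,0,0,0,0],[0,0,0,0,0,0]]}}

```text
time: 33.85
tool_pos: [0.4572, 0.0035, 0.2404]
eef_rot: [-0.0, 1.0, -0.011, 0.001]
force: [0.3, 0.8, -2.5]
finger_gap: 0.633
grip_force: 20.0
```

Call:
{"method": "send_rows", "body": {"moves": [[0,0,0,0,0,0],[0,0,0,0,0,0],[0,0,0,0,0,0],[0,0,0,0,0,0],[0,0,0,0,0,0],[0,0,-0.2,0,0,0],[0,0,-0.3,0,0,0],[0,0,-0.3,0,0,0],[0,0,-0.3,0,0,0],[0,0,-0.3,0,0,0],[0,0,-0.15,0,0,0],[0,0,0,0,0,0]], "hand": 1}}

```text
time: 35.05
tool_pos: [0.4572, 0.0036, 0.4281]
eef_rot: [0.0, 1.0, -0.011, 0.002]
force: [0.3, 0.1, -0.1]
finger_gap: 1.0
grip_force: 0.0
```

```bash
python3 plan.py -10.6 .4934 .1912 .245 -10.6 .4934 .1912 .1255
python3 - <<'E'
from h import *
p,d,W=snap('side'); save(p,'a4.png',1.4)
for n in ('side','top'):
  if n=='top': p,d,W=snap(n)
  for l in ('pickle_jar','plate','oil_bottle'):
   for r in arm.masks_of(n,l)[:3]:
    w=W[r['region']]; w=w[~np.isnan(w[:,0])]; zt=np.percentile(w[:,2],95); t=w[w[:,2]>zt-.006]
    print(n,l,r['confidence'],zt.round(4),cv2.minAreaRect(t[:,:2].astype(np.float32)*1000))
E
```

```text
t 35.0 grasp [0.4579 0.0036 0.2481] yaw -91.31 tilt 0.23 F [ 0.3  0.1 -0.1] gap 1.000 grip 0.0
turn [  0.021  -0.023 -10.089] shift [1.592 0.009 0.025] min rows 3.9
turn [0. 0. 0.] shift [0.    0.    0.996] min rows 2.4
side pickle_jar 0.63 0.0605 ((577.2597045898438, -164.92552185058594), (42.51190185546875, 47.305843353271484), 5.422595977783203)
side plate 0.82 0.0143 ((300.55120849609375, -252.37142944335938), (165.66551208496094, 169.60958862304688), 25.699329376220703)
side plate 0.81 0.0116 ((450.7530517578125, 65.37171936035156), (128.0231475830078, 236.30685424804688), 4.581887245178223)
side plate 0.56 0.011 ((768.8141479492188, 96.42007446289062), (129.91111755371094, 128.8795928955078), 86.02484893798828)
side oil_bottle 0.78 0.1872 ((492.96307373046875, 194.12939453125), (28.613412857055664, 26.65236473083496), 50.42110824584961)
top pickle_jar 0.72 0.0647 ((575.6873779296875, -167.5248260498047), (43.11002731323242, 45.81877899169922), 36.51176071166992)
top plate 0.95 0.0168 ((301.17626953125, -255.05548095703125), (168.61497497558594, 168.28311157226562), 80.94254302978516)
top plate 0.59 0.0129 ((769.042236328125, 94.90316772460938), (128.56341552734375, 127.4137954711914), 46.734619140625)
top oil_bottle 0.67 0.1895 ((494.53216552734375, 190.16087341308594), (29.15010643005371, 26.692153930664062), 89.49198913574219)
```

View pics/a4.png

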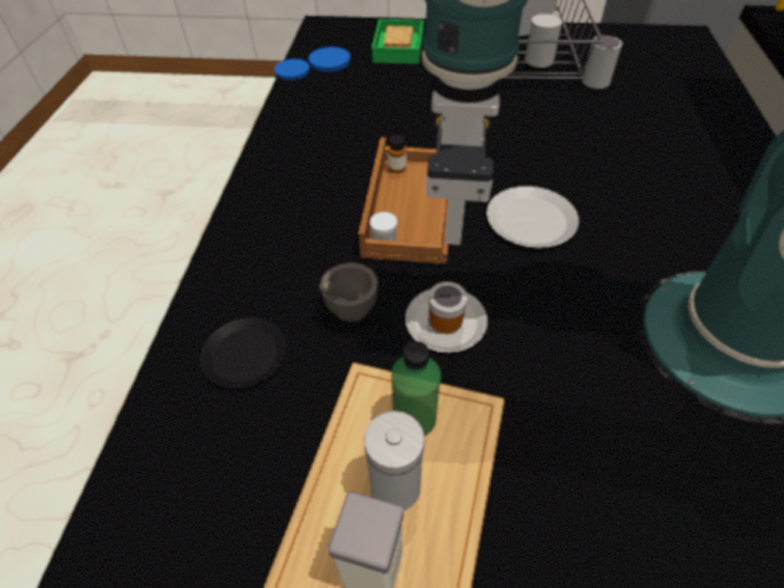

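The pickle jar (447,310) stands centred on the small plate (446,320). Now the oil bottle goes back.

Call:
{"method": "send_rows", "body": {"moves": [[0,0,0,0.021,-0.023,-1],[0,0,0,0,0,-1],[0,0,0,0,0,-1],[0,0,0,0,0,-1],[0,0,0,0,0,-1],[0,0,0,0,0,-1],[0,0,0,0,0,-1],[0,0,0,0,0,-1],[0,0,0,0,0,-1],[0,0,0,0,0,-1],[0,0,0,0,0,-0.09],[0,0,0,0,0,0]]}}

```text
time: 36.65
tool_pos: [0.4569, 0.0034, 0.4255]
eef_rot: [-0.002, 0.77, 0.637, -0.001]
force: [1.2, 0.1, 0.1]
finger_gap: 1.001
grip_force: 0.0
```

Call:
{"method": "send_rows", "body": {"moves": [[0.19,0,0,0,0,0],[0.3,0,0,0,0,0],[0.3,0,0,0,0,0],[0.3,0,0,0,0,0],[0.3,0,0,0,0,0],[0.2,0.01,0,0,0,0],[0,0,0,0,0,0],[0,0,0,0,0,0]]}}

```text
time: 37.45
tool_pos: [0.4931, 0.1909, 0.4258]
eef_rot: [-0.002, 0.77, 0.638, -0.001]
force: [0.8, -0.4, -1.0]
finger_gap: 1.003
grip_force: 0.0
```

```bash
python3 plan.py -10.6 .4936 .1915 .245 -10.6 .4936 .1915 .1252
```

```text
t 37.5 grasp [0.4923 0.1914 0.2458] yaw -10.69 tilt 0.30 F [ 0.8 -0.4 -1. ] gap 1.003 grip 0.0
turn [-0.034 -0.015 -0.012] shift [0.006 0.003 0.007] min rows 0.0
turn [0. 0. 0.] shift [0.    0.    0.998] min rows 2.4
```

Call:
{"method": "send_rows", "body": {"moves": [[0,0,0,-0.034,-0.015,-0.012],[0,0,0.2,0,0,0],[0,0,0.3,0,0,0],[0,0,0.3,0,0,0],[0,0,0.2,0,0,0],[0,0,0,0,0,0],[0,0,0,0,0,0]]}}

```text
time: 38.15
tool_pos: [0.4935, 0.1904, 0.3069]
eef_rot: [0.0, 0.769, 0.639, 0.0]
force: [-0.8, -0.5, 1.0]
finger_gap: 0.999
grip_force: 0.0
```

Call:
{"method": "send_rows", "body": {"moves": [[0,0,0,0,0,0],[0,0,0,0,0,0],[0,0,0,0,0,0],[0,0,0,0,0,0],[0,0,0,0,0,0],[0,0,0,0,0,0],[0,0,0,0,0,0],[0,0,0,0,0,0]], "hand": 0, "newtons": 30}}

```text
time: 38.95
tool_pos: [0.4934, 0.1909, 0.3065]
eef_rot: [0.0, 0.769, 0.64, 0.001]
force: [0.5, -0.1, 5.3]
finger_gap: 0.651
grip_force: 30.0
```

```bash
python3 plan.py -10.6 .4936 .1915 .245 -1.3 .4971 -.3635 .245 -1.3 .4971 -.3635 .119
```

```text
t 39.0 grasp [0.4937 0.191  0.1265] yaw -10.49 tilt 0.08 F [ 0.5 -0.1  5.3] gap 0.651 grip 30.0
turn [ 0.01  -0.004  0.014] shift [ 0.005  0.001 -0.988] min rows 2.4
turn [ 0.     0.    -1.163] shift [-4.623  0.134  0.   ] min rows 11.3
turn [0. 0. 0.] shift [0.   0.   1.05] min rows 2.6
```

Call:
{"method": "send_rows", "body": {"moves": [[0,0,-0.12,0,0,0],[0,0,-0.25,0,0,0],[0,0,-0.28,0,0,0],[0,0,-0.25,0,0,0],[0,0,-0.1,0,0,0],[0,0,0,0,0,-0.6],[-0.1,0,0,0,0,-0.555],[-0.2,0.01,0,0,0,0],[-0.3,0.01,0,0,0,0],[-0.3,0.01,0,0,0,0],[-0.3,0.01,0,0,0,0],[-0.3,0.01,0,0,0,0]]}}

```text
time: 40.15
tool_pos: [0.4938, 0.0094, 0.4257]
eef_rot: [-0.0, 0.715, 0.699, -0.0]
force: [0.3, 0.3, -2.6]
finger_gap: 0.652
grip_force: 30.0
```

Call:
{"method": "send_rows", "body": {"moves": [[-0.3,0.01,0,0,0,0],[-0.3,0.01,0,0,0,0],[-0.3,0.01,0,0,0,0],[-0.3,0.01,0,0,0,0],[-0.3,0.01,0,0,0,0],[-0.3,0.01,0,0,0,0],[-0.3,0.01,0,0,0,0],[-0.3,0.01,0,0,0,0],[-0.3,0,0,0,0,0],[-0.3,0,0,0,0,0],[-0.1,0,0,0,0,0],[0,0,0,0,0,0]]}}

```text
time: 41.35
tool_pos: [0.4951, -0.3629, 0.425]
eef_rot: [-0.001, 0.716, 0.698, 0.0]
force: [0.2, 0.4, -3.7]
finger_gap: 0.651
grip_force: 30.0
```

```bash
python3 plan.py -1.3 .4971 -.3635 .245 -1.3 .4971 -.3635 .1215
```

```text
t 41.4 grasp [ 0.495  -0.3628  0.245 ] yaw -1.39 tilt 0.07 F [ 0.2  0.4 -3.7] gap 0.651 grip 30.0
turn [-0.005 -0.007 -0.012] shift [-0.004  0.017  0.   ] min rows 0.0
turn [0. 0. 0.] shift [0.    0.    1.029] min rows 2.5
```

Call:
{"method": "send_rows", "body": {"moves": [[0,0.017,0,-0.005,-0.007,0],[0,0,0.2,0,0,0],[0,0,0.28,0,0,0],[0,0,0.28,0,0,0],[0,0,0.15,0,0,0],[0,0,0.06,0,0,0],[0,0,0.04,0,0,0],[0,0,0.02,0,0,0],[0,0,0,0,0,0],[0,0,0,0,0,0]]}}

```text
time: 42.35
tool_pos: [0.4982, -0.3615, 0.3033]
eef_rot: [0.001, 0.715, 0.699, 0.0]
force: [-0.0, -0.2, -2.8]
finger_gap: 0.646
grip_force: 30.0
```

```bash
python3 plan.py -1.3 .4971 -.3635 .1215
```

```text
t 42.4 grasp [ 0.4987 -0.3618  0.1233] yaw -1.25 tilt 0.17 F [-0.  -0.2 -2.8] gap 0.646 grip 30.0
turn [0.018 0.011 0.007] shift [-0.017 -0.009  0.015] min rows 0.1
```

Call:
{"method": "send_rows", "body": {"moves": [[0,0,0,0,0,0],[0,0,0,0,0,0],[0,0,0,0,0,0],[0,0,0,0,0,0],[0,0,0,0,0,0],[0,0,-0.2,0,0,0],[0,0,-0.25,0,0,0],[0,0,-0.25,0,0,0],[0,0,-0.25,0,0,0],[0,0,-0.1,0,0,0],[0,0,0,0,0,0]], "hand": 1}}

```text
time: 43.45
tool_pos: [0.498, -0.3614, 0.4299]
eef_rot: [0.002, 0.715, 0.699, 0.0]
force: [1.1, 1.0, -0.3]
finger_gap: 0.996
grip_force: 0.0
```

```bash
python3 plan.py -10.6 .5116 .290 .245 -10.6 .5116 .290 .1252;  python3 - <<'E'
from h import *
for n in ('top','side'):
  p,d,W=snap(n)
  for l in ('oil_bottle','canister'):
   for r in arm.masks_of(n,l)[:1]:
    w=W[r['region']]; w=w[~np.isnan(w[:,0])]; zt=np.percentile(w[:,2],95); t=w[w[:,2]>zt-.006]
    print(n,l,r['confidence'],zt.round(4),cv2.minAreaRect(t[:,:2].astype(np.float32)*1000))
E
```

```text
t 43.5 grasp [ 0.4986 -0.3618  0.2499] yaw -1.25 tilt 0.24 F [ 1.1  1.  -0.3] gap 0.996 grip 0.0
turn [0.027 0.015 1.168] shift [ 5.357 -0.887  0.041] min rows 13.2
turn [0. 0. 0.] shift [0.    0.    0.998] min rows 2.4
top oil_bottle 0.85 0.1841 ((499.86279296875, -361.2204895019531), (30.41162109375, 28.1580810546875), 28.57284927368164)
top canister 0.74 0.1671 ((511.54376220703125, 288.67474365234375), (61.6649284362793, 62.15495681762695), 0.6464882493019104)
side oil_bottle 0.67 0.1792 ((498.4465637207031, -356.7577819824219), (28.39190673828125, 26.815185546875), 55.416107177734375)
side canister 0.85 0.1635 ((515.3524780273438, 309.0807800292969), (103.00458526611328, 64.45325469970703), 77.37132263183594)
```

Call:
{"method": "send_rows", "body": {"moves": [[0,0,0,0.027,0.015,0.6],[0.1,-0.017,0,0,0,0.568],[0.25,-0.04,0,0,0,0],[0.35,-0.06,0,0,0,0],[0.35,-0.06,0,0,0,0],[0.35,-0.06,0,0,0,0],[0.35,-0.06,0,0,0,0],[0.35,-0.06,0,0,0,0],[0.35,-0.06,0,0,0,0],[0.35,-0.06,0,0,0,0],[0.35,-0.06,0,0,0,0],[0.35,-0.06,0,0,0,0]]}}

```text
time: 44.95
tool_pos: [0.5033, 0.0663, 0.4287]
eef_rot: [-0.001, 0.769, 0.639, -0.001]
force: [1.5, -0.2, 0.2]
finger_gap: 0.997
grip_force: 0.0
```

Call:
{"method": "send_rows", "body": {"moves": [[0.35,-0.06,0,0,0,0],[0.35,-0.06,0,0,0,0],[0.35,-0.06,0,0,0,0],[0.35,-0.06,0,0,0,0],[0.3,-0.03,0,0,0,0],[0.15,0,0,0,0,0],[0,0,0,0,0,0],[0,0,0,0,0,0]]}}

```text
time: 45.75
tool_pos: [0.5126, 0.2886, 0.4287]
eef_rot: [-0.001, 0.769, 0.639, -0.001]
force: [-0.0, 0.3, -1.1]
finger_gap: 1.0
grip_force: 0.0
```

```bash
python3 plan.py -10.6 .5116 .290 .245 -10.6 .5116 .290 .1252
```

```text
t 45.8 grasp [0.512  0.2888 0.2487] yaw -10.57 tilt 0.19 F [-0.   0.3 -1.1] gap 1.000 grip 0.0
turn [-0.024 -0.003  0.004] shift [ 0.01  -0.01   0.031] min rows 0.1
turn [0. 0. 0.] shift [0.    0.    0.998] min rows 2.4
```

Call:
{"method": "send_rows", "body": {"moves": [[0.01,-0.01,0,-0.024,0,0],[0,0,0.2,0,0,0],[0,0,0.3,0,0,0],[0,0,0.3,0,0,0],[0,0,0.22,0,0,0],[0,0,0,0,0,0],[0,0,0,0,0,0]]}}

```text
time: 46.45
tool_pos: [0.5121, 0.2899, 0.3079]
eef_rot: [0.0, 0.77, 0.639, 0.001]
force: [-0.2, -0.1, 0.4]
finger_gap: 0.996
grip_force: 0.0
```

Call:
{"method": "send_rows", "body": {"moves": [[0,0,0,0,0,0],[0,0,0,0,0,0],[0,0,0,0,0,0],[0,0,0,0,0,0],[0,0,0,0,0,0],[0,0,0,0,0,0],[0,0,0,0,0,0],[0,0,0,0,0,0]], "hand": 0, "newtons": 25}}

```text
time: 47.25
tool_pos: [0.5119, 0.2905, 0.3076]
eef_rot: [0.0, 0.769, 0.639, 0.001]
force: [-1.2, -1.1, 6.8]
finger_gap: 0.701
grip_force: 25.0
```

```bash
python3 plan.py -10.6 .5116 .290 .245 -1.3 .501 -.2755 .245 -1.3 .501 -.2755 .119
```

```text
t 47.2 grasp [0.5122 0.2907 0.1276] yaw -10.59 tilt 0.12 F [-1.2 -1.1  6.8] gap 0.701 grip 25.0
turn [ 0.012 -0.01   0.001] shift [-0.004 -0.002 -0.979] min rows 2.4
turn [ 0.     0.    -1.163] shift [-4.713  0.019  0.   ] min rows 11.5
turn [0. 0. 0.] shift [0.   0.   1.05] min rows 2.6
```

Call:
{"method": "send_rows", "body": {"moves": [[0,0,-0.12,0.012,-0.01,0],[0,0,-0.25,0,0,0],[0,0,-0.28,0,0,0],[0,0,-0.25,0,0,0],[0,0,-0.08,0,0,0],[0,0,0,0,0,-0.6],[-0.1,0,0,0,0,-0.563],[-0.2,0,0,0,0,0],[-0.3,0,0,0,0,0],[-0.3,0,0,0,0,0],[-0.3,0,0,0,0,0],[-0.3,0,0,0,0,0]]}}

```text
time: 48.45
tool_pos: [0.5064, 0.1089, 0.4241]
eef_rot: [-0.0, 0.715, 0.699, -0.001]
force: [1.4, -0.3, -3.1]
finger_gap: 0.702
grip_force: 25.0
```

Call:
{"method": "send_rows", "body": {"moves": [[-0.3,0,0,0,0,0],[-0.3,0,0,0,0,0],[-0.3,0,0,0,0,0],[-0.3,0,0,0,0,0],[-0.3,0,0,0,0,0],[-0.3,0,0,0,0,0],[-0.3,0,0,0,0,0],[-0.3,0,0,0,0,0],[-0.3,0,0,0,0,0],[-0.3,0,0,0,0,0],[-0.19,0.01,0,0,0,0],[0,0,0,0,0,0]]}}

```text
time: 49.65
tool_pos: [0.4985, -0.2756, 0.4237]
eef_rot: [-0.001, 0.717, 0.698, -0.001]
force: [-0.1, 0.8, -4.5]
finger_gap: 0.697
grip_force: 25.0
```

```bash
python3 plan.py -1.3 .501 -.2755 .245 -1.3 .501 -.2755 .1226
```

```text
t 49.6 grasp [ 0.4981 -0.2756  0.2437] yaw -1.53 tilt 0.14 F [-0.1  0.8 -4.5] gap 0.697 grip 25.0
turn [-0.017  0.001 -0.029] shift [ 0.001  0.02  -0.011] min rows 0.1
turn [0. 0. 0.] shift [0.   0.   1.02] min rows 2.5
```

Call:
{"method": "send_rows", "body": {"moves": [[0,0.01,0,-0.017,0,-0.029],[0,0,0.2,0,0,0],[0,0,0.28,0,0,0],[0,0,0.28,0,0,0],[0,0,0.14,0,0,0],[0,0,0.06,0,0,0],[0,0,0.04,0,0,0],[0,0,0.01,0,0,0],[0,0,0,0,0,0],[0,0,0,0,0,0]]}}

```text
time: 50.65
tool_pos: [0.501, -0.2724, 0.3044]
eef_rot: [0.001, 0.714, 0.701, 0.001]
force: [-0.1, 0.6, -3.7]
finger_gap: 0.695
grip_force: 25.0
```

```bash
python3 plan.py -1.3 .501 -.2755 .1226
```

```text
t 50.6 grasp [ 0.5015 -0.2726  0.1244] yaw -1.06 tilt 0.16 F [-0.1  0.6 -3.7] gap 0.695 grip 25.0
turn [0.019 0.006 0.031] shift [-0.026  0.     0.015] min rows 0.1
```

Call:
{"method": "send_rows", "body": {"moves": [[0,0,0,0,0,0],[0,0,0,0,0,0],[0,0,0,0,0,0],[0,0,0,0,0,0],[0,0,0,0,0,0],[0,0,-0.2,0,0,0],[0,0,-0.25,0,0,0],[0,0,-0.25,0,0,0],[0,0,-0.25,0,0,0],[0,0,-0.1,0,0,0],[0,0,0,0,0,0]], "hand": 1}}

```text
time: 51.75
tool_pos: [0.5008, -0.2724, 0.4308]
eef_rot: [0.002, 0.714, 0.7, 0.001]
force: [-0.1, 0.4, 0.3]
finger_gap: 0.998
grip_force: 0.0
```

```bash
python3 plan.py -10.6 .5293 .389 .245 -10.6 .5293 .389 .1245
```

```text
t 51.8 grasp [ 0.5015 -0.2727  0.2508] yaw -1.07 tilt 0.23 F [-0.1  0.4  0.3] gap 0.998 grip 0.0
turn [0.027 0.009 1.192] shift [ 5.461 -0.78   0.049] min rows 13.5
turn [0. 0. 0.] shift [0.    0.    1.004] min rows 2.4
```

Call:
{"method": "send_rows", "body": {"moves": [[0,0,0,0.027,0.009,0.6],[0.1,-0.01,0,0,0,0.592],[0.25,-0.04,0,0,0,0],[0.35,-0.05,0,0,0,0],[0.35,-0.05,0,0,0,0],[0.35,-0.05,0,0,0,0],[0.35,-0.05,0,0,0,0],[0.35,-0.05,0,0,0,0],[0.35,-0.05,0,0,0,0],[0.35,-0.05,0,0,0,0],[0.35,-0.05,0,0,0,0],[0.35,-0.05,0,0,0,0]]}}

```text
time: 52.95
tool_pos: [0.5175, 0.153, 0.4285]
eef_rot: [-0.002, 0.769, 0.639, -0.001]
force: [0.5, 0.3, 0.1]
finger_gap: 1.002
grip_force: 0.0
```

Call:
{"method": "send_rows", "body": {"moves": [[0.35,-0.05,0,0,0,0],[0.35,-0.05,0,0,0,0],[0.35,-0.05,0,0,0,0],[0.35,-0.05,0,0,0,0],[0.35,-0.05,0,0,0,0],[0.21,-0.03,0,0,0,0],[0,0,0,0,0,0],[0,0,0,0,0,0]]}}

```text
time: 53.75
tool_pos: [0.5279, 0.3892, 0.4283]
eef_rot: [-0.001, 0.769, 0.639, -0.002]
force: [0.0, 0.1, -0.2]
finger_gap: 0.996
grip_force: 0.0
```

```bash
python3 plan.py -10.6 .5293 .389 .245 -10.6 .5293 .389 .1245
```

```text
t 53.8 grasp [0.5271 0.3892 0.2483] yaw -10.53 tilt 0.24 F [ 0.   0.1 -0.2] gap 0.996 grip 0.0
turn [-0.03   0.005  0.009] shift [0.001 0.012 0.028] min rows 0.1
turn [0. 0. 0.] shift [0.    0.    1.004] min rows 2.4
```

Call:
{"method": "send_rows", "body": {"moves": [[0,0.012,0,-0.03,0.005,0.009],[0,0,0.2,0,0,0],[0,0,0.3,0,0,0],[0,0,0.3,0,0,0],[0,0,0.23,0,0,0],[0,0,0,0,0,0],[0,0,0,0,0,0]]}}

```text
time: 54.45
tool_pos: [0.5302, 0.3882, 0.3075]
eef_rot: [0.0, 0.77, 0.638, 0.001]
force: [-0.2, -0.3, 1.5]
finger_gap: 1.003
grip_force: 0.0
```

Call:
{"method": "send_rows", "body": {"moves": [[0,0,0,0,0,0],[0,0,0,0,0,0],[0,0,0,0,0,0],[0,0,0,0,0,0],[0,0,0,0,0,0],[0,0,0,0,0,0],[0,0,0,0,0,0],[0,0,0,0,0,0]], "hand": 0, "newtons": 20}}

```text
time: 55.25
tool_pos: [0.5298, 0.389, 0.307]
eef_rot: [0.0, 0.77, 0.638, 0.001]
force: [-1.4, -1.0, 5.4]
finger_gap: 0.635
grip_force: 20.0
```

```bash
python3 plan.py -10.6 .5293 .389 .245 7.3 .502 -.1813 .245
```

```text
t 55.2 grasp [0.5302 0.3892 0.127 ] yaw -10.66 tilt 0.16 F [-1.4 -1.   5.4] gap 0.635 grip 20.0
turn [ 0.016 -0.013 -0.007] shift [-0.001 -0.004 -0.983] min rows 2.4
turn [ 0.     0.    -2.237] shift [-4.685 -0.83   0.   ] min rows 11.6
```

Call:
{"method": "send_rows", "body": {"moves": [[0,0,-0.12,0.016,-0.013,0],[0,0,-0.25,0,0,0],[0,0,-0.28,0,0,0],[0,0,-0.25,0,0,0],[0,0,-0.08,0,0,0],[0,0,0,0,0,-0.8],[0,0,0,0,0,-0.8],[-0.1,-0.02,0,0,0,-0.637],[-0.2,-0.03,0,0,0,0],[-0.3,-0.055,0,0,0,0],[-0.3,-0.055,0,0,0,0],[-0.3,-0.055,0,0,0,0]]}}

```text
time: 56.45
tool_pos: [0.5208, 0.2413, 0.4235]
eef_rot: [-0.0, 0.661, 0.75, -0.001]
force: [0.7, 0.3, -2.1]
finger_gap: 0.64
grip_force: 20.0
```

Call:
{"method": "send_rows", "body": {"moves": [[-0.3,-0.055,0,0,0,0],[-0.3,-0.055,0,0,0,0],[-0.3,-0.055,0,0,0,0],[-0.3,-0.055,0,0,0,0],[-0.3,-0.055,0,0,0,0],[-0.3,-0.055,0,0,0,0],[-0.3,-0.055,0,0,0,0],[-0.3,-0.055,0,0,0,0],[-0.3,-0.055,0,0,0,0],[-0.3,-0.055,0,0,0,0],[-0.3,-0.05,0,0,0,0],[-0.18,-0.01,0,0,0,0]]}}

```text
time: 57.65
tool_pos: [0.5003, -0.1836, 0.4238]
eef_rot: [-0.001, 0.662, 0.749, -0.001]
force: [0.9, -1.0, -3.2]
finger_gap: 0.638
grip_force: 20.0
```

Call:
{"method": "send_rows", "body": {"moves": [[0,0,0,0,0,0],[0,0,0,0,0,0]]}}

```text
time: 57.85
tool_pos: [0.501, -0.1805, 0.4239]
eef_rot: [-0.001, 0.661, 0.75, -0.0]
force: [0.3, 0.9, -3.8]
finger_gap: 0.638
grip_force: 20.0
```

```bash
python3 plan.py 7.3 .502 -.1813 .245 7.3 .502 -.1813 .122
```

```text
t 57.9 grasp [ 0.5007 -0.1805  0.2439] yaw 7.21 tilt 0.08 F [ 0.3  0.9 -3.8] gap 0.638 grip 20.0
turn [-0.009 -0.005 -0.012] shift [-0.007  0.008 -0.009] min rows 0.0
turn [0. 0. 0.] shift [0.    0.    1.025] min rows 2.5
```

Call:
{"method": "send_rows", "body": {"moves": [[-0.005,0.005,0,-0.009,0,0],[0,0,0.2,0,0,0],[0,0,0.28,0,0,0],[0,0,0.28,0,0,0],[0,0,0.14,0,0,0],[0,0,0.06,0,0,0],[0,0,0.04,0,0,0],[0,0,0.015,0,0,0],[0,0,0,0,0,0],[0,0,0,0,0,0]]}}

```text
time: 58.85
tool_pos: [0.5021, -0.1812, 0.3034]
eef_rot: [0.001, 0.661, 0.75, 0.0]
force: [-0.2, 0.8, -2.6]
finger_gap: 0.639
grip_force: 20.0
```

```bash
python3 plan.py 7.3 .502 -.1813 .122
```

```text
t 58.9 grasp [ 0.5025 -0.1813  0.1234] yaw 7.23 tilt 0.11 F [-0.2  0.8 -2.6] gap 0.639 grip 20.0
turn [ 0.013  0.006 -0.008] shift [-0.001 -0.001  0.011] min rows 0.0
```

Call:
{"method": "send_rows", "body": {"moves": [[0,0,0,0,0,0],[0,0,0,0,0,0],[0,0,0,0,0,0],[0,0,0,0,0,0],[0,0,0,0,0,0],[0,0,-0.2,0,0,0],[0,0,-0.3,0,0,0],[0,0,-0.3,0,0,0],[0,0,-0.3,0,0,0],[0,0,-0.2,0,0,0],[0,0,0,0,0,0]], "hand": 1}}

```text
time: 59.95
tool_pos: [0.5022, -0.181, 0.4619]
eef_rot: [0.003, 0.661, 0.75, 0.001]
force: [-0.9, 0.2, -0.8]
finger_gap: 0.998
grip_force: 0.0
```

Call:
{"method": "send_rows", "body": {"moves": [[0.2,-0.1,0,0,0,0],[0.3,-0.2,0,0,0,0],[0.3,-0.2,0,0,0,0],[0.3,-0.2,0,0,0,0],[0.3,-0.2,0,0,0,0],[0.3,-0.1,0,0,0,0],[0.3,0,0,0,0,0],[0.3,0,0,0,0,0],[0.2,0,0,0,0,0],[0,0,0,0,0,0]]}}

```text
time: 60.95
tool_pos: [0.3443, 0.1037, 0.4582]
eef_rot: [0.001, 0.66, 0.752, 0.0]
force: [-0.4, -1.0, 0.3]
finger_gap: 1.0
grip_force: 0.0
```

```bash
python3 plan.py
python3 - <<'E'
from h import *
for n in ('top','side'):
  p,d,W=snap(n)
  save(p,'end_%s.png'%n,1.4)
  for l in ('oil_bottle','canister','square_jar','pickle_jar','small_tin','spice_bottle','mortar'):
   for r in arm.masks_of(n,l)[:2]:
    w=W[r['region']]; w=w[~np.isnan(w[:,0])]; zt=np.percentile(w[:,2],95); t=w[w[:,2]>zt-.006]
    rc=cv2.minAreaRect(t[:,:2].astype(np.float32)*1000)
    print(n,l,round(r['confidence'],2),zt.round(4),np.round(rc[0],1),np.round(rc[1],1))
E
```

```text
t 61.0 grasp [0.3445 0.1036 0.2782] yaw 7.45 tilt 0.07 F [-0.4 -1.   0.3] gap 1.000 grip 0.0
top oil_bottle 0.72 0.1834 [ 499.7 -361.4] [30.5 29.3]
top canister 0.62 0.1616 [ 494.6 -268.1] [62.5 82.5]
top square_jar 0.81 0.1702 [ 501.3 -185.1] [58.2 59.5]
top square_jar 0.6 0.0654 [ 575.4 -167.4] [45.2 44.7]
top pickle_jar 0.66 0.0728 [456.3   4. ] [56.5 55.3]
top small_tin 0.56 0.0653 [ 575.4 -167.4] [45.2 44.7]
top spice_bottle 0.62 0.0886 [ 571.6 -383.1] [26.2 28.8]
top mortar 0.94 0.089 [641.4  13.3] [24.6 19. ]
top mortar 0.54 0.0231 [510.6 279.7] [363.6 228.8]
side oil_bottle 0.83 0.1815 [ 499.1 -354.2] [24.3 21.8]
side oil_bottle 0.62 0.0837 [ 570.6 -382.5] [28.2 32.6]
side canister 0.83 0.1606 [ 489.8 -262.9] [59.4 86.1]
side square_jar 0.96 0.166 [ 500.6 -181.6] [59.3 62.2]
side pickle_jar 0.57 0.068 [455.5   5.5] [54.4 59.4]
side small_tin 0.85 0.0608 [ 574.6 -164.2] [46.1 44.9]
side spice_bottle 0.52 0.0837 [ 570.3 -380.8] [32.  25.4]
```

View pics/end_top.png

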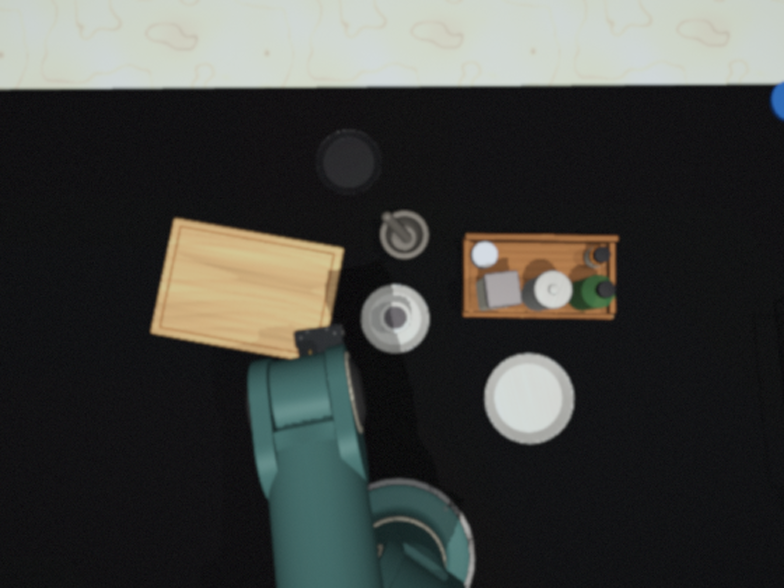

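The top view shows everything in place: square jar (501,289), canister (552,289) and oil bottle (602,291) are back in the rack, the pickle jar (396,317) is centred on the plate, and the bystanders have not moved.

```bash
python3 -c "
from rig import arm
print(arm.close_job())"
```

```text
the job is handed in; nothing more can be done
None
```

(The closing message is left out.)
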